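Pin the drawbar link with the yellow linchpin

ROBOT

A 7-joint arm with a two-finger parallel gripper is mounted at the origin on the work surface. World frame = base frame: x ahead of the robot, y to its left, z up, the work surface at z = 0. Lengths are in m, angles in degrees, forces in N, time in s.
With the tool pointing down it reaches from about 0.425 to 0.875 m from the base axis. Payload 4.7 kg.
Tool frame: the origin (TCP) lies at the very end of the fingers, on their centre line; the grasp point (between the pads) lies 19 mm behind it; z points along the fingers, y is the line along which they close (so a half turn about z gives the same grasp; the last joint's range is limited). The gripper opens to 87 mm and grips with 3 to 60 N. Pads are 19 mm wide; open, the fingers measure 117 mm over their backs; the gripper's body (75 mm by 190 mm) begins 51 mm behind the grasp point.
Start: joints at [76.266, 18.392, -4.016, 83.108, 1.295, 78.541, -3.26], TCP at [0.163, -0.629, 0.223] pointing down, gripper open.
Joint ranges: [-163.93, 163.93], [-17.29, 119.83], [-79.2, 71.16], [3.27, 140.29], [-89.18, 269.18], [5.43, 117.66], [-154.24, 154.24]. Speed limits (degrees/s): [147.25, 147.25, 180, 180, 180, 180, 180].

INTERFACE

Orientations are given as [roll, pitch, yaw] about the fixed x, y, z axes, in that order (R = Rz(yaw) Ry(pitch) Rx(roll)).
In Python, from cell import telemetry, cams, env gives the robot as it stands.
- The arm moves only by the tool arm_command, never from a script. Its argument "series" is text: rows parted by semicolons, each of 5 numbers parted by spaces: the shift along the tool's x, y, z in mm, then the turn about the tool's z in rad, then the closure in counts, from 0 (fully open) to 255 (shut). A call has 1 to 20 rows; each row shifts and turns the commanded pose from where the row before left it, along the tool's axes as they then stand; what a row does not reach is not made up. A row lasts 1/12 s, in which the tool goes at most 41.7 mm and 7.16 degrees, less where a joint would pass 70% of its speed; a pose out of reach is approached as far as the arm can. A call is refused whole if a number of a shift passes 41.7 or a number of a turn 0.125, either way. A call with a gripper value outside its range is refused whole. The fingers move at their own pace and stop on an object; "squeeze" is the grip in N (left out, the last holds). Time passes only in rows, so rows that do not move let the fingers close. It gives the time, the measured TCP pose, the force, the opening and the grip force at its end, in the units of the state.
- telemetry.get_obs(): the state, without advancing time (a new reading comes with each control period).
- cams.read_camera(name): name is "side" or "top"; returns the picture (400x640x3 uint8, blue, green, red); there is no depth.
- cams.calibration(name): a dict with "K" (3x3 intrinsics, pixels), "origin" and "rotation" of the camera in the world. Camera axes: x right, y down, z forward; pixel columns grow to the right and rows downward; lengths in m; the calibration is good to about 2 mm. A picture is of the moment at which its call begins. calibration takes no time and is no camera call.
- env.sign_off(): hands the job in; it is judged then, once.
The state is a dict: "time_s": time; "qpos": joint angles; "joint_velocities": joint speeds; "effort": joint torques, N m; "tool_pos": TCP position; "tool_rot": TCP orientation; "force": force on the tool from outside, world axes, zero at the start; "wrist_torque": the same for the moment, N m; "grip_width": finger opening in m; "grasp_force": force on a finger pad.
Only numpy, scipy, OpenCV 4.12 (cv2) and the standard library are available. Lean on these libraries where they do the work, as an engineer would, in place of code of your own. Each camera call takes 0.05 s, during which the arm holds its last target. There are 200 camera calls.

TASK

Secure the rusty link on the blue hitch bracket: take the yellow-gripped linchpin out of the wooden pin block, push it from above fully home into the cross hole near the free end of the square steel bar with its wire loop towards that end, then swing the loop down over the end of the bar until it snaps shut below it. Let go, and leave the red-gripped pin, which is too thick for the hole, standing in the block.

Things in the scene. Friction and masses are not known exactly. Their poses are not given: they have to be found in the camera images.
- linchpin_grip (a point): Centre of the linchpin's yellow grip, 22 (x) x 14 (y) x 36 mm high; grip the y faces from above. z up along pin, x to the loop side. Below this point: hinge boss (44 mm along y) 27-35 mm, hinge axis 31 mm (4 mm to +x), underside of 32 mm collar 38 mm, tapered tip 86 mm. Shank 12 mm thick. Stands in a wooden block 60 mm high, collar on its top; when fully home the collar rests on the bar. 0.2 kg.
- loop_bar (a point): Middle of the crossbar (32 mm straight, along y) of the linchpin's U loop: 5 mm wire, 53 mm wide outside, crossbar 58 mm from the hinge axis. Open, it sticks out level to the pin's +x; it swings down 90 degrees to hang beside the shank, crossbar just below the tip. Over-centre spring: push it down (about 1 N) past 45 degrees and it snaps shut, else it springs open.
- cross_hole (a point): Centre of the cross hole's mouth, on top of the level 30 mm square steel bar of the fixed blue bracket; bar top 90 mm, underside 60 mm above the bench. Vertical through hole, 15 mm wide, 3 mm countersink. x along the bar to its free end, 22 mm beyond the hole's centre; z up. Free beyond and below the end; the link's eye, 46 mm behind the hole, is the bracket's highest part, 10 mm above the bar.
- red_pin_grip (a point): Centre of the red grip of the other pin, in the block's other hole 100 mm away: same shape and axes as the yellow one, but its shank is 18 mm thick and does not fit the cross hole. Leave it there.
Mind the look-alikes: they are no part of the job. What is shaped like the part that bears linchpin_grip but black or turquoise is not meant.

How it is judged (in metres and radians):
On the way:
1. the linchpin is pushed fully home in the cross hole (horizontal distance between linchpin_grip and cross_hole below 0.012 m and z of linchpin_grip in the frame of cross_hole between 0.03 and 0.045 m and angle between linchpin_grip's own z axis and vertical below 0.18 rad), for 0.2 s.
At the end, for the whole second after the job is handed in: The linchpin is in the hole: grip within 12 mm of the hole seen from above, collar under 7 mm off the bar, within 10 degrees of upright; loop shut round the bar end: crossbar over 40 mm below the bar top, from 12 mm behind to 25 mm beyond the hole, within 18 mm of the bar's centre line (all of step 1 and z of loop_bar in the frame of cross_hole below -0.04 m and x of loop_bar in the frame of cross_hole between -0.012 and 0.025 m and y of loop_bar in the frame of cross_hole between -0.018 and 0.018 m); the robot touches nothing.
It fails at once if the red-gripped pin is moved by more than 25 mm (distance of red_pin_grip from where it was at the start of the episode above 0.025 m).
It also fails if it takes over 53 s, if anything falls off the work surface, if the arm or the gripper's body presses on something with over 40 N, if the wrist force passes 120 N, or if a joint passes its speed limit or range.

## Working session

There is one attempt and no reset: what is moved stays moved. The work goes in short steps, Python scripts to look and compute and a tool call to move; the robot and the scene stay as the last step left them, time stands still between calls to the robot, and variables do not carry over. Pictures are saved under pics/ and viewed, at most 10 in all, crops included, and the job is handed in when it is done.

Besides the shell and the picture viewer there is one more tool, called as name(argument=value, ...), one argument or row to a line, values as JSON. arm_command: Moves the arm, as the interface text tells. Its arguments: {"type":"object","properties":{"series":{"type":"string"},"squeeze":{"type":"number"}},"required":["series"]}

```bash
mkdir -p pics; ls
python3 - <<'E'
from cell import telemetry,cams
import cv2
o=telemetry.get_obs();print(o)
for n in("top","side"):
    cv2.imwrite(f"pics/{n}0.png",cams.read_camera(n));c=cams.calibration(n);print(n,c)
E
```

```text
pics
{'time_s': 0.0, 'qpos': array([76.26729949, 18.43783657, -4.0130806 , 83.17498255,  1.29271404,
       78.54218556, -3.25896062]), 'joint_velocities': array([ 0.0031255 , -0.00460452, -0.04718688, -0.02289223,  0.07870095,
        0.06931705, -0.00021699]), 'effort': array([ 2.31048034e-04, -4.91280770e+01, -4.03766111e-01, -3.12522948e+01,
       -6.40312722e-02,  4.39621008e-02,  1.65965721e-04]), 'tool_pos': array([ 0.16298901, -0.62865086,  0.22147434]), 'tool_rot': array([-1.79890103e+02,  4.40149713e-03,  1.45407134e+01]), 'force': array([ 0.740803  ,  0.54172387, -0.94492739]), 'wrist_torque': array([-0.01446514, -0.00717399,  0.02239559]), 'grasp_force': 0.0, 'grip_width': 0.0868013718261383}
top {'K': array([[519.70527513,   0.        , 317.54124563],
       [  0.        , 519.70527513, 209.16538174],
       [  0.        ,   0.        ,   1.        ]]), 'origin': array([0.36815777, 0.04795704, 1.14016412]), 'rotation': array([-171.71300627,   -1.34617038,  -90.44347845])}
side {'K': array([[373.28160571,   0.        , 322.82128887],
       [  0.        , 373.28160571, 199.01884722],
       [  0.        ,   0.        ,   1.        ]]), 'origin': array([ 0.07176188, -0.51729414,  0.58237657]), 'rotation': array([-122.92923591,    1.31204593,  -39.39890133])}
```

View pics/top0.png

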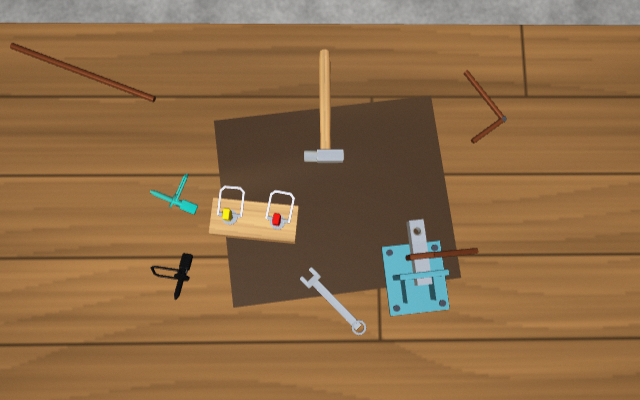

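View pics/side0.png

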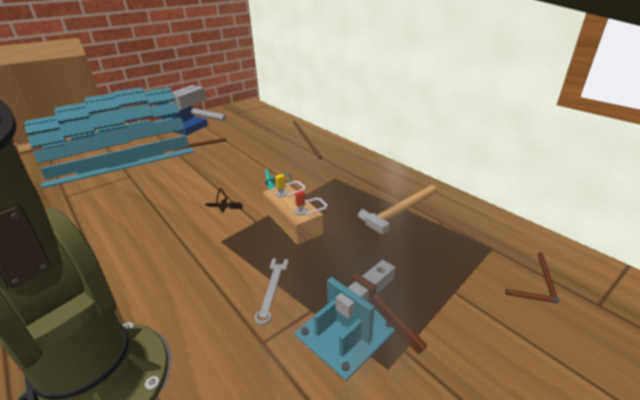

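Candidates by pixel:
- Yellow-gripped pin in the block: top (227,214), side (281,182).
- Red pin in the block: top (277,219).
- Turquoise look-alike, lying: top (178,200).
- Black look-alike, lying: top (175,272).

I choose the yellow one. The bar's hole is at top (417,231), and its free end is towards image-up (+x).

```bash
cat > h.py <<'E'
import numpy as np,cv2
from scipy.spatial.transform import Rotation as R
from cell import telemetry,cams
def cal(n):
    c=cams.calibration(n);return c["K"],np.array(c["origin"]),R.from_euler("xyz",c["rotation"],degrees=True).as_matrix()
def ray(n,p):
    K,o,r=cal(n);return o,r@np.linalg.solve(K,[p[0],p[1],1.])
def plane(n,p,z):
    o,d=ray(n,p);return o+d*(z-o[2])/d[2]
def tri(p,q):
    o,d=ray("top",p);a,e=ray("side",q);s=np.linalg.lstsq(np.c_[d,-e],a-o,rcond=None)[0]
    return (o+d*s[0]+a+e*s[1])/2,np.linalg.norm(o+d*s[0]-a-e*s[1])
def blobs(m,amin=12):
    k,_,st,c=cv2.connectedComponentsWithStats(m.astype(np.uint8))
    return [(tuple(c[i].round(1)),st[i].tolist()) for i in range(1,k) if st[i,4]>amin]
def hsv(im):return cv2.cvtColor(im,cv2.COLOR_BGR2HSV)
def yellow(im):
    h=hsv(im);return cv2.inRange(h,(23,170,100),(35,255,255))>0
def red(im):
    h=hsv(im);return (cv2.inRange(h,(0,190,100),(6,255,255))|cv2.inRange(h,(174,190,100),(180,255,255)))>0
E
python3 - <<'E'
from h import *
t=cv2.imread("pics/top0.png");s=cv2.imread("pics/side0.png")
for f in(yellow,red):
    print(f.__name__,blobs(f(t)),blobs(f(s)))
a=cv2.resize(t[170:260,195:315],None,fx=4,fy=4,interpolation=2)
b=cv2.resize(t[205:295,375:485],None,fx=4,fy=4,interpolation=2)
c=cv2.resize(s[165:245,255:355],None,fx=4,fy=4,interpolation=2)[:240]
cv2.imwrite("pics/c0.png",cv2.hconcat([a[:, :400],b[:, :400]]))
E
```

```text
yellow [((np.float64(226.6), np.float64(213.8)), [222, 208, 10, 13, 98])] [((np.float64(279.7), np.float64(180.3)), [276, 174, 8, 14, 96])]
red [((np.float64(275.9), np.float64(218.7)), [273, 213, 7, 12, 70])] [((np.float64(298.9), np.float64(193.6)), [296, 192, 7, 4, 15])]
```

View pics/c0.png

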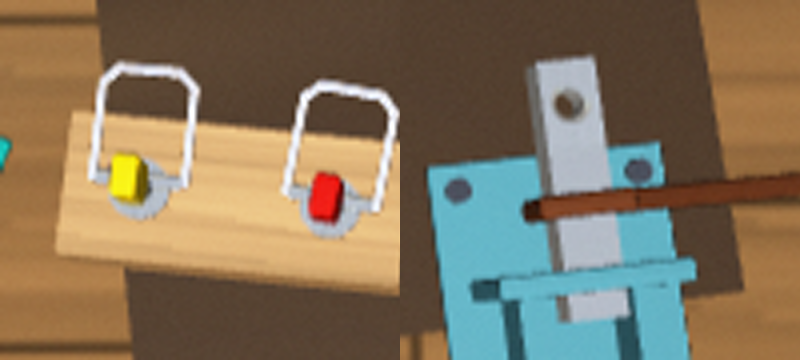

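The crop confirms the yellow grip at about (226.8,214.5) with its loop opening upwards. The cross hole is at (417.5,230.8), and the rusty link lies behind it.

Run:
```python
from h import *
np.set_printoptions(precision=4,suppress=True)
A=lambda x,y:(195+x/4-.4,170+y/4-.4)
B=lambda x,y:(375+(x-400)/4-.4,205+y/4-.4)
P=lambda p,z:plane("top",p,z)[:2]
yaw=lambda d:np.degrees(np.arctan2(d[1],d[0]))
cb=P(A(150,71),.067);l1,l2=P(A(96,175),.067),P(A(103,88),.067);r1,r2=P(A(186,183),.067),P(A(194,97),.067)
print("tri",tri((226.6,213.8),(279.7,180.3)),"plane",P((226.6,213.8),.105))
print("cb",cb,"legs yaw",yaw(l2-l1),yaw(r2-r1),"axis yaw",yaw(l1-r1)-90,yaw(l2-r2)-90, yaw(P(A(122,67),.067)-P(A(180,75),.067))-90,"width",np.linalg.norm(l1-r1))
print("redyellow", yaw(P((226.6,213.8),.105)-P((275.9,218.7),.105))-90)
h=P(B(570,103),.09);print("hole",h,"bar yaw",yaw(P(B(595,57),.09)-P(B(630,315),.09)),yaw(P(B(537,63),.09)-P(B(563,320),.09)))
e=P(B(566,60),.09);print("end",e,np.linalg.norm(e-h),yaw(e-h))
for y in(0,-2,-4,-6,-8):
    a=np.radians(y);print(y,cb-.062*np.array([np.cos(a),np.sin(a)]))
```

```text
tri (array([0.5093, 0.2061, 0.1011]), np.float64(0.0031755397750512625)) plane [0.5102 0.2047]
cb [0.5712 0.2   ] legs yaw -3.422689627594654 -4.49148800059274 axis yaw -5.3958869542694 -5.94696841410061 -8.17999798419875 width 0.046812466944171675
redyellow -5.997241585514004
hole [ 0.4764 -0.1807] bar yaw 5.597932897171249 3.871476244213842
end [ 0.4985 -0.1794] 0.022136844551307377 3.2932725230107405
0 [0.5092 0.2   ]
-2 [0.5092 0.2021]
-4 [0.5093 0.2043]
-6 [0.5095 0.2064]
-8 [0.5098 0.2086]
```

arm_command(
  series="33 -15.5 0 0 0;33 -15.5 0 0 0;33 -15.5 0 0 0;33 -15.5 0 0 0;33 -15.5 0 0 0;33 -15.5 0 0 0;33 -15.5 0 0 0;33 -15.5 0 0 0;33 -15.5 0 0 0;33 -15.5 0 0 0;33 -15.5 0 0 0;33 -15.5 0 0 0",
  squeeze=30,
)

```text
time_s: 1.1
tool_pos: [0.5006, -0.3483, 0.2221]
tool_rot: [-180.0, 0.0, 14.5]
force: [0.7, -0.4, 0.5]
grip_width: 0.0865
grasp_force: 0.0
```

arm_command(
  series="13.6 -32.6 0 0 100;13.6 -32.6 0 0 100;13.6 -32.6 0 0 100;13.6 -32.6 0 0 100;13.6 -32.6 0 0 100;13.6 -32.6 0 0 100;13.6 -32.6 0 0 100;13.6 -32.6 0 0 100;13.6 -32.6 0 0 100;13.6 -32.6 0 0 100;0 0 0 0.116 100;0 0 0 0.116 100;0 0 0 0.117 100;0 0 0 0 100;0 0 0 0 100",
)

```text
time_s: 2.35
tool_pos: [0.5493, -0.0, 0.2221]
tool_rot: [180.0, 0.0, -5.3]
force: [0.6, 0.3, -0.1]
grip_width: 0.053
grasp_force: 0.0
```

```bash
cat >> h.py <<'E'
def togo(x,y,z,yaw):
    o=telemetry.get_obs();d=np.array([x,y,z])-o["tool_pos"]
    r=R.from_euler("xyz",o["tool_rot"],degrees=True).as_matrix()
    print("t",round(o["time_s"],2),"pos",o["tool_pos"].round(4),"rot",np.round(o["tool_rot"],2),"width",round(o["grip_width"],4),"F",np.round(o["force"],1))
    print("togo mm",(r.T@d*1000).round(1),"turn rad",np.radians(o["tool_rot"][2]-yaw).round(3))
E
python3 -c "
from h import *
togo(.5095,.2055,.2,-5.5)"
```

```text
t 2.35 pos [ 0.5493 -0.      0.2221] rot [ 1.7999e+02  4.0000e-02 -5.2700e+00] width 0.053 F [ 0.6  0.3 -0.1]
togo mm [ -58.5 -201.    22.2] turn rad 0.004
```

arm_command(
  series="-8.4 -28.7 6 0 100;-8.4 -28.7 6 0 100;-8.4 -28.7 6 0 100;-8.3 -28.7 6 0 100;-8.3 -28.7 6 0 100;-8.3 -28.7 6 0 100;-8.4 -28.7 6 0 100;0 0 0 0 100;0 0 0 0 100",
)

```text
time_s: 3.1
tool_pos: [0.5093, 0.2075, 0.1801]
tool_rot: [-180.0, 0.1, -5.1]
force: [0.4, -0.2, -1.3]
grip_width: 0.0527
grasp_force: 0.0
```

Run:
```python
from h import *
togo(.5095,.2055,.083,-5.5)
t=cams.read_camera("top");s=cams.read_camera("side")
print(blobs(yellow(t)),blobs(yellow(s)))
a=cv2.resize(s[90:240,210:360],(560,560),interpolation=2)
cv2.imwrite("pics/c1.png",a)
```

```text
t 3.1 pos [0.5093 0.2075 0.1801] rot [-1.7999e+02  6.0000e-02 -5.0500e+00] width 0.0527 F [ 0.4 -0.2 -1.3]
togo mm [ 0.5  2.  97.1] turn rad 0.008
[] [((np.float64(279.7), np.float64(180.4)), [276, 174, 8, 14, 96])]
```

View pics/c1.png

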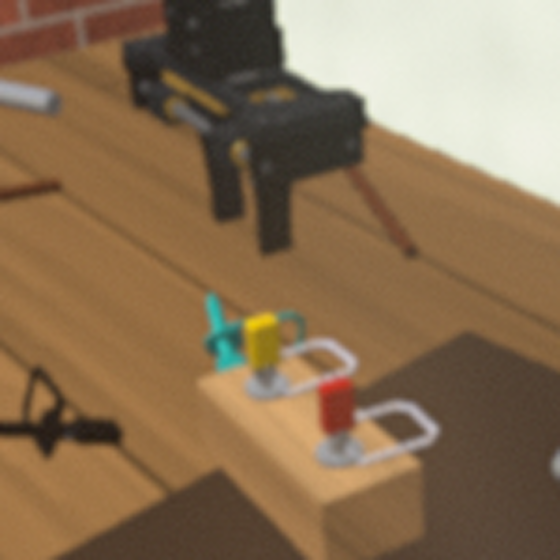

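The gripper hangs over the yellow pin at crop (262,340), and the fingers straddle it with the red pin well clear. I'll descend and grip.

arm_command(
  series="0.3 1 16 0.005 100;0 0.5 16 0 100;0 0.5 16 0 100;0 0 16 0 100;0 0 16 0 100;0 0 10 0 100;0 0 7 0 100;0 0 0 0 255;0 0 0 0 255;0 0 0 0 255;0 0 0 0 255;0 0 0 0 255;0 0 0 0 255;0 0 0 0 255",
  squeeze=35,
)

```text
time_s: 4.37
tool_pos: [0.5108, 0.2039, 0.084]
tool_rot: [-180.0, -0.1, -5.7]
force: [-0.4, 2.1, 1.9]
grip_width: 0.0144
grasp_force: 6.1
```

arm_command(
  series="0 0 0 0 255;0 0 0 0 255;0 0 -5 0 255;0 0 -10 0 255;0 0 -12 0 255;0 0 -15 0 255;0 0 -15 0 255;0 0 -15 0 255;0 0 -15 0 255;0 0 -15 0 255;0 0 -15 0 255;0 0 -13 0 255;0 0 0 0 255;0 0 0 0 255",
)

```text
time_s: 5.53
tool_pos: [0.5109, 0.2037, 0.2145]
tool_rot: [-180.0, -0.1, -5.7]
force: [-0.8, -0.4, -2.5]
grip_width: 0.0135
grasp_force: 34.9
```

Run:
```python
from h import *
togo(.4765,-.1807,.213,4.7)
print(telemetry.get_obs()["grasp_force"])
s=cams.read_camera("side");t=cams.read_camera("top")
print(blobs(yellow(s)),blobs(red(t)),blobs(red(s)))
cv2.imwrite("pics/c2.png",cv2.hconcat([cv2.resize(s[110:230,230:350],(400,400),interpolation=2),cv2.resize(t[150:270,180:300],(400,400),interpolation=2)]))
```

```text
t 5.53 pos [0.5109 0.2037 0.2145] rot [-1.7998e+02 -1.0000e-01 -5.7400e+00] width 0.0135 F [-0.8 -0.4 -2.5]
togo mm [  4.2 385.9   1.3] turn rad -0.182
34.933458922896534
[((np.float64(272.4), np.float64(133.4)), [270, 127, 5, 15, 53])] [((np.float64(275.9), np.float64(218.7)), [273, 213, 7, 12, 70])] [((np.float64(299.0), np.float64(193.2)), [296, 191, 7, 6, 20])]
```

View pics/c2.png

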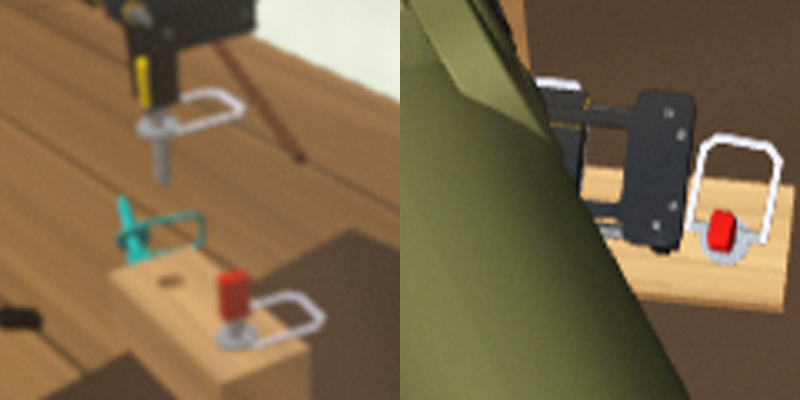

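The pin is held upright with its loop open, the block hole is empty and the red pin hasn't moved. Next I carry it above the cross hole.

arm_command(
  series="0.3 15 0 0 255;0.4 25 0 0 255;0.4 32 0 0 255;0.4 35 0 0 255;0.4 35 0 0 255;0.4 35 0 0 255;0.4 35 0 0 255;0.4 35 0 0 255;0.3 35 0 0 255;0.3 35 0 0 255;0.3 32 0 0 255;0.2 22 0 0 255;0 15 0 0 255;0 0 0 -0.06 255;0 0 0 -0.06 255;0 0 0 -0.062 255;0 0 0 0 255;0 0 0 0 255;0 0 0 0 255",
)

```text
time_s: 7.22
tool_pos: [0.4758, -0.1808, 0.2129]
tool_rot: [-180.0, 0.1, 4.6]
force: [1.0, 0.4, -2.3]
grip_width: 0.0138
grasp_force: 34.9
```

Run:
```python
from h import *
togo(.4765,-.1807,.19,4.7)
s=cams.read_camera("side");t=cams.read_camera("top")
print(blobs(yellow(s)))
cv2.imwrite("pics/s3.png",s);cv2.imwrite("pics/t3.png",t)
cv2.imwrite("pics/c3.png",cv2.hconcat([cv2.resize(s[200:340,310:450],(400,400),interpolation=2),cv2.resize(t[150:290,350:490],(400,400),interpolation=2)]))
```

```text
t 7.22 pos [ 0.4758 -0.1808  0.2129] rot [-1.7997e+02  6.0000e-02  4.6200e+00] width 0.0138 F [ 1.   0.4 -2.3]
togo mm [ 0.8 -0.  22.9] turn rad -0.001
[((np.float64(382.3), np.float64(207.4)), [379, 197, 8, 23, 134])]
```

View pics/c3.png

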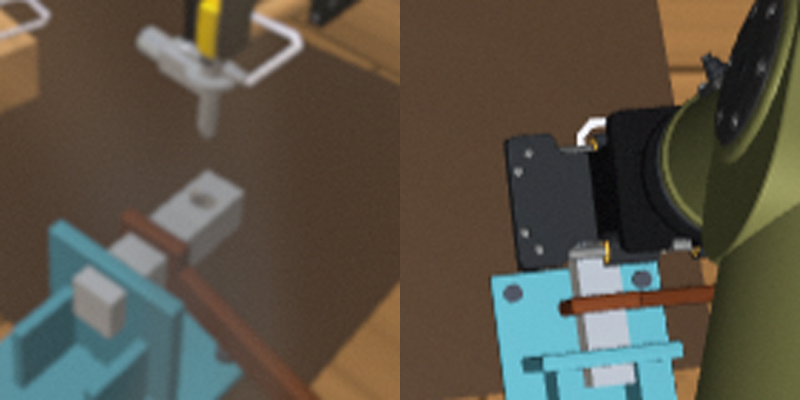

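Run:
```python
from h import *
np.set_printoptions(precision=4,suppress=True)
C=lambda x,y:(310+x*.35-.3,200+y*.35-.3)
t=plane("side",C(207,136),.1405);h=plane("side",C(203.5,199),.09)
print("tip",t,"hole",h,"diff",h-t)
# shank midline direction: expected image of a vertical line
K,o,r=cal("side")
pr=lambda P:(lambda c:c[:2]/c[2])(K@(r.T@(np.array(P)-o)))
for z in(.0905,.1405,.17,.228):print(z,(pr([.4758,-.1808,z])+.3-[310,200])/.35)
```

```text
tip [ 0.4757 -0.1784  0.1405] hole [ 0.4737 -0.1815  0.09  ] diff [-0.002  -0.0031 -0.0505]
0.0905 [204.9977 196.3797]
0.1405 [209.951  137.8473]
0.17 [213.0658 101.0401]
0.228 [219.6559  23.1662]
```

arm_command(
  series="-0.5 0.7 8 0 255;-0.5 0.7 8 0 255;0 0 8 0 255;0 0 7 0 255;0 0 5 0 255;0 0 4 0 255;0 0 0 0 255;0 0 0 0 255",
)

```text
time_s: 7.98
tool_pos: [0.4752, -0.1824, 0.1734]
tool_rot: [-180.0, 0.0, 4.7]
force: [0.3, -0.7, -2.5]
grip_width: 0.014
grasp_force: 34.9
```

Run:
```python
from h import *
togo(.4765,-.1807,.17,4.7)
s=cams.read_camera("side")
cv2.imwrite("pics/s4.png",s)
cv2.imwrite("pics/c4.png",cv2.resize(s[225:295,345:415],(560,560),interpolation=2))
K,o,r=cal("side")
p=telemetry.get_obs()["tool_pos"]
pr=lambda P:(lambda c:c[:2]/c[2])(K@(r.T@(np.array(P)-o)))
for z in(.09,p[2]-.072):print(z,(pr([*p[:2],z])+.45-[345,225])*8)
```

```text
t 7.98 pos [ 0.4752 -0.1824  0.1734] rot [-1.7999e+02  2.0000e-02  4.6900e+00] width 0.014 F [ 0.3 -0.7 -2.5]
togo mm [ 1.4 -1.6  3.4] turn rad -0.0
0.09 [299.3914062 357.1875178]
0.10174172180941958 [302.59410635 319.85563462]
```

View pics/c4.png

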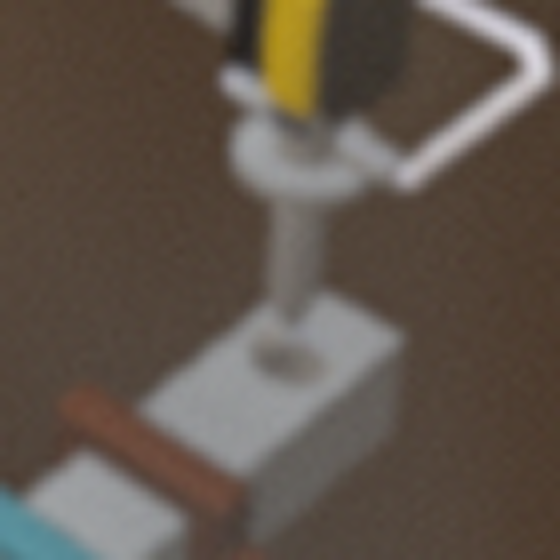

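arm_command(
  series="-0.7 0.8 4 0 255;0 0 4 0 255;0 0 3 0 255;0 0 3 0 255;0 0 3 0 255;0 0 3 0 255;0 0 0 0 255;0 0 0 0 255",
)

```text
time_s: 8.7
tool_pos: [0.475, -0.1831, 0.1535]
tool_rot: [-180.0, -0.0, 4.7]
force: [1.4, 0.2, -3.2]
grip_width: 0.0136
grasp_force: 34.9
```

arm_command(
  series="0 0 4 0 255;0 0 4 0 255;0 0 4 0 255;0 0 4 0 255;0 0 4 0 255;0 0 0 0 255;0 0 0 0 255",
)

```text
time_s: 9.28
tool_pos: [0.4755, -0.1829, 0.133]
tool_rot: [-180.0, -0.1, 4.7]
force: [5.7, 1.0, -4.5]
grip_width: 0.0139
grasp_force: 34.9
```

arm_command(
  series="0.8 0 3 0 255;0 0 4 0 255;0 0 4 0 255;0 0 3 0 255;0 0 2 0 255;0 0 2 0 255;0 0 0 0 255;0 0 0 0 255",
)

```text
time_s: 9.95
tool_pos: [0.4758, -0.1829, 0.1152]
tool_rot: [-180.0, -0.0, 4.7]
force: [4.8, 2.2, -2.1]
grip_width: 0.0141
grasp_force: 34.9
```

arm_command(
  series="0.4 0 1 0 255;0 0 1 0 255;0 0 1 0 255;0 0 1 0 255;0 0 0 0 255;0 0 0 0 255;0 0 0 0 255",
)

```text
time_s: 10.53
tool_pos: [0.476, -0.183, 0.1137]
tool_rot: [180.0, -0.0, 4.7]
force: [-1.6, 5.6, 13.9]
grip_width: 0.0138
grasp_force: 34.9
```

Seated: 14 N contact at the predicted height. Now I release and rise.

arm_command(
  series="0 0 -1.5 0 255;0 0 0 0 100;0 0 0 0 100;0 0 0 0 100;0 0 0 0 100;0 0 0 0 100;0 0 0 0 100;0 0 -8 0 100;0 0 -15 0 100;0 0 -20 0 100;0 0 -20 0 100;0 0 -10 0 100;0 0 0 0 100",
)

```text
time_s: 11.62
tool_pos: [0.4775, -0.1838, 0.189]
tool_rot: [179.8, -0.3, 4.7]
force: [1.1, 0.6, -0.0]
grip_width: 0.0527
grasp_force: 0.0
```

Run:
```python
from h import *
np.set_printoptions(precision=4,suppress=True)
a=np.radians(4.7);u=np.array([np.cos(a),np.sin(a)])
p=np.array([.4765,-.1825])+.053*u
togo(*p,.19,4.7)
s=cams.read_camera("side");t=cams.read_camera("top")
print(blobs(yellow(s)),blobs(yellow(t)))
cv2.imwrite("pics/c5.png",cv2.hconcat([cv2.resize(s[200:300,330:430],(400,400),interpolation=2),cv2.resize(t[170:270,370:470],(400,400),interpolation=2)]))
```

```text
t 11.62 pos [ 0.4775 -0.1838  0.189 ] rot [179.84  -0.26   4.69] width 0.0527 F [ 1.1  0.6 -0. ]
togo mm [52.1 -1.4 -0.8] turn rad -0.0
[((np.float64(381.4), np.float64(251.2)), [377, 243, 12, 21, 127])] []
```

View pics/c5.png

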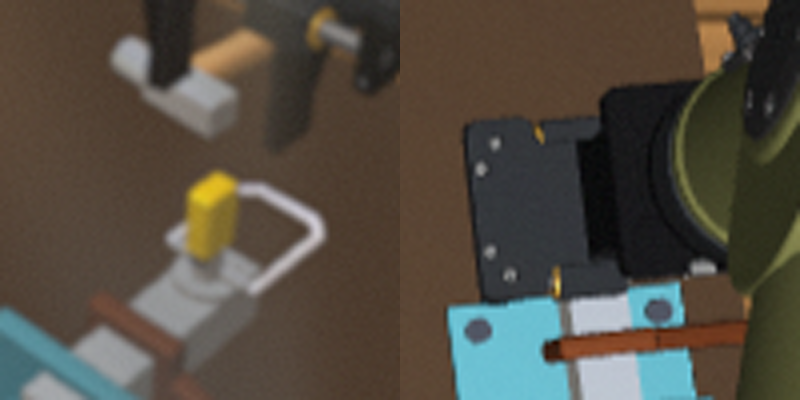

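The pin stands home, with the yellow grip at crop (212,215) and the loop level beyond the bar end. I close the fingers, move about 50 mm towards the free end, and lower.

arm_command(
  series="10 -0.7 0 0 255;15 0 0 0 255;15 0 0 0 255;10 0 0 0 255;0 0 0 0 255;0 0 0 0 255;0 0 15 0 255;0 0 20 0 255;0 0 20 0 255;0 0 15 0 255;0 0 10 0 255;0 0 0 0 255;0 0 0 0 255",
  squeeze=10,
)

```text
time_s: 12.8
tool_pos: [0.525, -0.1785, 0.1059]
tool_rot: [-180.0, 0.1, 4.7]
force: [1.0, -0.4, 0.1]
grip_width: 0.0006
grasp_force: 0.0
```

Run:
```python
from h import *
np.set_printoptions(precision=4,suppress=True)
a=np.radians(4.7);u=np.array([np.cos(a),np.sin(a)])
p=np.array([.476,-.183])+.0515*u
togo(*p,.054,4.7)
s=cams.read_camera("side")
cv2.imwrite("pics/c6.png",cv2.resize(s[180:300,330:450],(500,500),interpolation=2))
```

```text
t 12.8 pos [ 0.525  -0.1785  0.1059] rot [-179.99    0.05    4.67] width 0.0006 F [ 1.  -0.4  0.1]
togo mm [ 2.3  0.4 51.9] turn rad -0.001
```

View pics/c6.png

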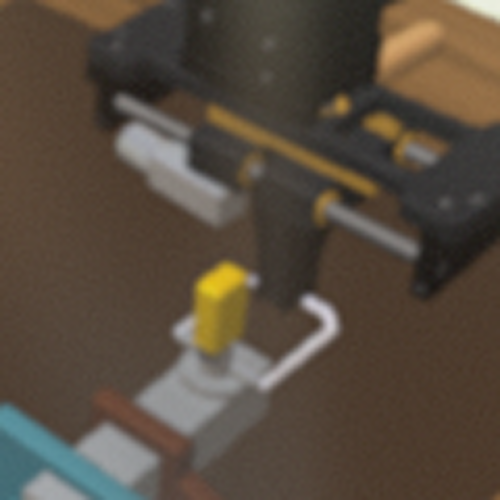

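The closed fingers sit over the crossbar, at crop (285,300). Pushing down.

arm_command(
  series="2 0.4 4 0 255;0 0 5 0 255;0 0 5 0 255;0 0 5 0 255;0 0 5 0 255;0 0 5 0 255;0 0 5 0 255;0 0 0 0 255",
)

```text
time_s: 13.52
tool_pos: [0.5267, -0.1784, 0.0706]
tool_rot: [-179.9, 0.1, 4.7]
force: [-0.6, 0.1, 0.0]
grip_width: 0.0005
grasp_force: 0.0
```

arm_command(
  series="0 0 3 0 255;0 0 3 0 255;0 0 3 0 255;0 0 3 0 255;0 0 3 0 255;0 0 3 0 255;0 0 2 0 255;0 0 0 0 255;0 0 0 0 255",
)

```text
time_s: 14.27
tool_pos: [0.5276, -0.1786, 0.0519]
tool_rot: [-180.0, 0.0, 4.7]
force: [-1.2, 0.3, 0.2]
grip_width: 0.0001
grasp_force: 0.0
```

Run:
```python
from h import *
togo(.5275,-.1785,.2,4.7)
s=cams.read_camera("side")
cv2.imwrite("pics/c7.png",cv2.resize(s[200:300,330:430],(500,500),interpolation=2))
```

```text
t 14.27 pos [ 0.5276 -0.1786  0.0519] rot [-1.80e+02  1.00e-02  4.69e+00] width 0.0001 F [-1.2  0.3  0.2]
togo mm [-1.000e-01 -1.000e-01 -1.481e+02] turn rad -0.0
```

View pics/c7.png

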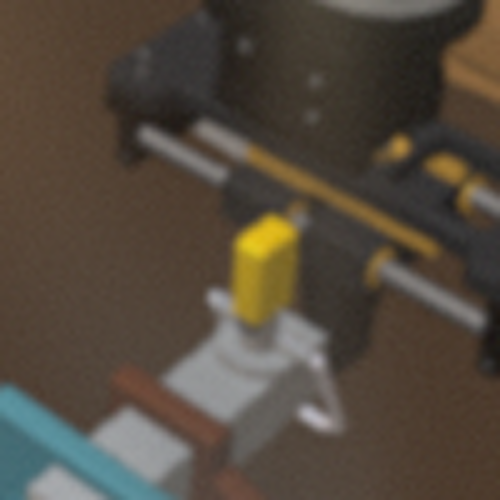

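Run:
```python
from h import *
K,o,r=cal("side");a=np.radians(4.7);u=np.array([np.cos(a),np.sin(a),0]);v=np.array([-u[1],u[0],0]);w=np.array([0,0,1])
c=np.array([.4755,-.1825,.09])
pr=lambda P:((lambda c:c[:2]/c[2])(K@(r.T@(P-o)))+.4-[330,200])*5
print("grip",pr(c+.038*w))
for th in(45,60,75,90):
    t=np.radians(th);f=lambda L,y:(pr(c+(.004+L*np.cos(t))*u+y*v+(.007-L*np.sin(t))*w)).round()
    print(th,"hinge",f(0,-.025),"corner",f(.050,-.025),"bar R",f(.058,-.016),"mid",f(.058,0))
```

```text
grip [268.57642569 270.82417879]
45 hinge [324. 362.] corner [372. 383.] bar R [361. 374.] mid [327. 354.]
60 hinge [324. 362.] corner [355. 412.] bar R [340. 407.] mid [307. 387.]
75 hinge [324. 362.] corner [335. 437.] bar R [317. 437.] mid [284. 415.]
90 hinge [324. 362.] corner [314. 458.] bar R [293. 461.] mid [260. 439.]
```

About 70° in the picture: past the snap point but maybe still swinging. My picture views are used up, so from here I'll check it numerically.

arm_command(
  series="0 0 0 0 255;0 0 0 0 255;0 0 0 0 255;0 0 0 0 255;0 0 0 0 255;0 0 0 0 255",
)

```text
time_s: 14.82
tool_pos: [0.5276, -0.1787, 0.0521]
tool_rot: [180.0, -0.0, 4.7]
force: [0.0, 0.8, -0.4]
grip_width: 0.0006
grasp_force: 0.0
```

```bash
cat >> h.py <<'E'
def loop(th=True):
    s=cams.read_camera("side");o=cv2.imread("pics/side0.png")
    c=s[255:310,370:420].astype(int);m=(c.min(2)>140)
    ys,xs=np.nonzero(m);X=xs+370;Y=ys+255
    for y in sorted(set(Y)):
        k=X[Y==y];print(y,k.min(),k.max(),len(k),end=" | ")
    print("\nclosed bar brightness; crop-lower pts",((X-330)*5).max() if len(X) else None,((Y-200)*5).max() if len(Y) else None)
    print("yellow",blobs(yellow(s)))
    return s
E
python3 - <<'E'
from h import *
togo(.5276,-.1786,.2,4.7)
s=loop()
g=cv2.cvtColor(s,6)
print(g[268:296,378:402])
E
```

```text
t 14.82 pos [ 0.5276 -0.1787  0.0521] rot [179.99  -0.     4.69] width 0.0006 F [ 0.   0.8 -0.4]
togo mm [ 0.000e+00 -1.000e-01 -1.479e+02] turn rad -0.0
259 372 374 3 | 260 372 375 4 | 261 374 375 2 | 264 387 388 2 | 265 374 390 7 | 266 373 391 9 | 267 372 392 13 | 268 372 391 12 | 269 372 391 11 | 270 370 392 13 | 271 370 393 18 | 272 370 393 16 | 273 370 393 12 | 274 370 376 7 | 275 370 378 9 | 276 370 381 12 | 277 370 381 12 | 278 370 380 11 | 279 370 379 10 | 280 370 378 9 | 281 372 376 5 | 282 373 375 3 | 288 383 383 1 | 289 382 385 4 | 290 383 390 6 | 291 384 390 7 | 292 386 390 5 | 
closed bar brightness; crop-lower pts 315 460
yellow [((np.float64(381.8), np.float64(251.9)), [377, 243, 12, 21, 156])]
[[132 121 115 108 105 102 114 133 149 152 154 151 150 147 141 129 110  80
   61  52  52  54  52  48]
 [138 130 122 116 111 112 116 131 140 146 151 152 154 148 138 123  97  75
   57  53  52  51  51  50]
 [148 140 136 130 124 126 134 136 136 140 144 149 150 149 143 131 106  76
   58  54  52  52  52  51]
 [151 150 147 144 144 145 147 150 146 139 135 134 136 142 155 155 127  86
   5
[... 1747 characters left out ...]
95  95 113 152 176 177 160 133 102  92 106 132 140 123  98  75  73
   74  75  74  72  75  73]
 [ 97  94  89 101 134 166 185 188 174 147 133 145 153 144 121  94  77  74
   75  74  72  76  75  74]
 [ 94  86  80  83 101 127 157 179 186 178 170 169 162 141 115  88  76  73
   73  73  76  74  73  75]
 [ 86  80  77  75  75  87 114 143 166 172 166 162 147 123 102  83  76  74
   75  73  73  75  74  75]
 [ 78  79  75  74  76  73  80 101 122 132 130 123 111  95  85  77  75  75
   75  75  74  75  73  74]
 [ 78  72  76  76  76  72  73  74  84  90  89  84  81  78  76  76  73  71
   74  73  74  74  73  73]
 [ 78  75  75  75  77  73  73  73  74  73  75  76  73  76  74  75  75  77
   74  74  75  75  74  76]]
```

The loop leg is now vertical with its corner at pixel (390,291), which matches 90°, so it's shut. I retreat straight up and back away.

arm_command(
  series="0 0 -10 0 255;0 0 -20 0 255;0 0 -25 0 255;0 0 -25 0 255;0 0 -25 0 255;0 0 -25 0 255;0 0 -20 0 255;0 -25 0 0 255;0 -35 0 0 255;0 -35 0 0 255;0 -35 0 0 255;0 -35 0 0 255;0 -20 0 0 255;0 0 0 0 255;0 0 0 0 255",
)

```text
time_s: 16.12
tool_pos: [0.5125, 0.0071, 0.2029]
tool_rot: [180.0, -0.1, 4.9]
force: [-0.2, -1.3, 0.3]
grip_width: 0.0008
grasp_force: 0.0
```

Run:
```python
from h import *
np.set_printoptions(precision=4,suppress=True)
s=loop();t=cams.read_camera("top")
a=blobs(yellow(t));b=blobs(yellow(s));print(a,b,blobs(red(t)))
if a:print("grip",tri(a[0][0],b[0][0]),plane("top",a[0][0],.135))
togo(.5,0,.2,4.7)
```

```text
259 372 374 3 | 260 372 375 4 | 261 374 375 2 | 264 387 388 2 | 265 374 390 7 | 266 373 391 10 | 267 372 392 13 | 268 372 392 13 | 269 372 391 11 | 270 371 392 14 | 271 370 393 18 | 272 370 393 16 | 273 370 393 11 | 274 370 376 7 | 275 370 377 8 | 276 370 381 12 | 277 370 381 12 | 278 370 380 11 | 279 370 379 10 | 280 371 378 8 | 281 372 376 5 | 282 373 375 3 | 288 383 383 1 | 289 382 385 4 | 290 383 390 6 | 291 384 390 7 | 292 385 390 6 | 
closed bar brightness; crop-lower pts 315 460
yellow [((np.float64(381.3), np.float64(251.4)), [377, 243, 12, 21, 130])]
[((np.float64(422.1), np.float64(228.7)), [417, 223, 11, 12, 109])] [((np.float64(381.3), np.float64(251.4)), [377, 243, 12, 21, 130])] [((np.float64(274.3), np.float64(221.7)), [273, 217, 6, 8, 18])]
grip (array([ 0.4741, -0.1803,  0.1333]), np.float64(0.0027659975284449723)) [ 0.475  -0.1808  0.135 ]
t 16.22 pos [0.5126 0.0045 0.2025] rot [179.94  -0.02   4.61] width 0.0006 F [-0.4 -0.9  0.2]
togo mm [-13.    3.4   2.5] turn rad -0.002
```

```bash
python3 -c "
from cell import env
print(env.sign_off())"
```

```text
the job is handed in; nothing more can be done
None
```

I handed the job in at about 16 s: by my camera readings the yellow linchpin is fully home in the cross hole, its loop is shut below the bar end, the gripper is clear and the red pin still stands in the block; the hand-in returned no verdict.

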